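# Hang the test-tile carrier on the drying rail

### The job

Pick up the hooked test-tile carrier by its upright tab, lift its hook over the lip of the drying rail and lower it slowly and gently until it seats behind the lip, to the right of the sliding follower. Then, keeping it seated, slide it to the left along the rail so that it pushes the follower right up against its clamped stop, feeling for the stop and never pushing on the follower with more than 20 N. Let go and leave the carrier hanging there; the robot itself must not push on the rail, follower or stop, and the mortar, cup, bowl and jar stay where they are.

Things in the scene. Friction and masses are not known exactly. Their poses are not given: they have to be found in the camera images.
- carrier_tab (a point): Grasp point on the loose aluminium tile carrier (0.28 to 0.46 kg, stands upright on its tray at the start): on its upright grip tab, 160 mm above the carrier's underside. The tab is 10 mm thick (x), 40 mm wide (y), from 34 mm below this point to 24 mm above it. Axes: z up, +x the side the hook points to (turn it to the rail's +x), y along the width.
- hook_tip (a point): Middle of the lower edge of the carrier's hook tongue, 60 mm below and 5.5 mm to +x of carrier_tab, same axes. The tongue is 5 mm thick, 60 mm wide and hangs 20 mm down from the +x edge of a flat bridge (60 mm wide, 6 mm thick, underside 40 mm below carrier_tab). The hook's open gap, between tongue and back plate, is 9.5 mm.
- carrier: The same carrier, 184 mm tall, one rigid piece; origin at its underside, 160 mm straight below carrier_tab. In its x: tongue +3 to +8 mm, bridge -10.5 to +8, back plate (70 mm wide, down to the tray) -10.5 to -6.5, weighted tray (80 mm wide) -55 to -6.5, carrying three small upright ceramic tiles.
- rail: Fixed steel drying rail on a two-post stand, 372 mm long along its y. Origin on the bench, at mid-length, under the lip. z up, +x away from the robot, +y to the left as the robot sees it. End plates close the slot at y = +-180 mm. To the left of the middle sit the follower (aluminium block) and, beyond it, the stop (dark block with clamp knob, top at z = 194 mm).
- rail_lip (a point): Middle of the top edge of the rail's anti-jump lip, 150 mm above the bench: a plate 5 mm thick (rail x -2.5 to +2.5 mm), its skirt reaching down to z = 85 mm. Seated means that the carrier's bridge rests on this edge with the tongue in the slot behind: carrier_tab is then 40 mm above this edge.
- rail_slot (a point): Middle of the floor of the upward-open slot behind the lip: 27 mm below the lip's top, 7 mm to the rail's +x from the lip's middle; the slot is 9 mm wide (rail x 2.5 to 11.5 mm). It is always free from y = -175 to 0 mm along the rail.
- rail_wall (a point): Middle of the front top edge of the rigid wall behind the slot (rail x = 11.5 to 16.5 mm). Its top, 165 mm above the bench, is 15 mm higher than the lip's, so a tongue held just above the lip can be felt against it.
- follower (a joint): Travel of the 30 mm long follower, which rides in the slot up to z = 175 mm and is pushed left (rail +y) with about 4 N of friction; it stays where it is left. 0 to 0.015 m at the start, 0.045 when home against the stop. The stop is rigid and not measured: its face lies 80 to 150 mm left of mid-rail; the follower's near face starts at +5 to +90 mm, and is home 30 mm short of the stop.
- mortar: Bystander: grey stone mortar, 144 mm across, 85 mm tall; origin under its centre.
- glaze_cup: Bystander: clear plastic cup, 76 mm across, 95 mm tall; origin under its centre.
- glaze_bowl: Bystander: white bowl, 130 mm across, 55 mm tall; origin under its centre.
- oxide_jar: Bystander: amber jar, 60 mm across, 85 mm tall; origin under its centre.
Not all that is in view belongs to the job. There is more than one size of the carrier; the one meant has the size given above.

How it is judged:
By the outcome, as a careful person would: the job done as asked, in the order asked, and still so for the second after the job is handed in, with the robot touching nothing.
It also fails if it takes over 69 s, if anything falls off the work surface, if the arm or the gripper's body presses on something with over 40 N, if the wrist force passes 120 N, or if a joint passes its speed limit or range.

### The arm

A 7-joint arm with a two-finger parallel gripper is mounted at the origin on the work surface. World frame = base frame: x ahead of the robot, y to its left, z up, the work surface at z = 0. Lengths are in m, angles in rad, forces in N, time in s.
With the tool pointing down it reaches from about 0.35 to 0.9 m from the base axis. Payload 8.1 kg.
Tool frame: the origin (TCP) lies where the fingers leave the gripper's body, on its centre line; the fingertips stand 66 mm ahead of it and the grasp point (between the pads) lies 47 mm ahead of it (arm.tip_reach is the distance from the TCP to the fingertips, in m); z points along the fingers, y is the direction in which the jaws open and shut (so a half turn about z gives the same grasp; the last joint's range is limited). The gripper opens to 92 mm and grips with 3 to 60 N. Pads are 19 mm wide; open, the fingers measure 130 mm over their backs; the gripper's body (75 mm by 190 mm) begins 47 mm behind the grasp point.
Start: joints at [-1.375, 0.434, 0.025, 1.573, -0.012, 1.134, -0.075], TCP at [0.184, 0.597, 0.292] pointing down, gripper open.
Joint ranges: [-2.62, 2.62], [-0.44, 2.09], [-1.27, 1.32], [0.08, 2.57], [-1.32, 4.46], [0.12, 2], [-2.74, 2.74]. Speed limits (rad/s): [2.22, 2.22, 3.01, 3.01, 3.14, 3.14, 3.14].

### API

Orientations are given as a rotation vector (axis times angle).
In Python, from cell import arm gives the robot as it stands.
- The arm moves only by the tool carry_out, never from a script. Its argument "plan" is a list of rows, each a list of 5 numbers: the shift along the world's x, y, z in cm, then the turn about the world's z in rad, then the finger opening in cm, from 0 to 9.18. In form: [[tx, ty, tz, spin, fingers], ...]. A call has 1 to 20 rows; each row is the pose to reach, as a shift and turn from the pose measured when the call began; what a row does not reach only later rows make up. A row lasts 1/10 s, in which the tool goes at most 50 mm and 8.59 degrees, less where a joint would pass 70% of its speed; a pose out of reach is approached as far as the arm can. A call with a gripper value outside its range is refused whole. The fingers move at their own pace and stop on an object; "squeeze" is the grip in N (left out, the last holds). Time passes only in rows, so rows that repeat a pose let the fingers close. It gives the time, the measured TCP pose, the force and the opening at its end, in the units of the state.
- arm.observe(): the state, without advancing time (a new reading comes with each control period).
- arm.get_image(name): name is "side" or "top"; returns (picture, depth): 384x512x3 uint8, red, green, blue; 384x512 float32, m along the optical axis (not along the pixel's ray), 0 where there is no reading.
- arm.get_calibration(name): a dict with "intrinsics" (3x3 intrinsics, pixels), "D" ([k1, k2, p1, p2, k3] as OpenCV has them; the pictures are not rectified), "rvec" (rotation vector, rad) and "tvec" (3), from world to camera coordinates, as OpenCV has them. Camera axes: x right, y down, z forward; pixel columns grow to the right and rows downward; lengths in m; the calibration is good to about 2 mm. A picture is of the moment at which its call begins. get_calibration takes no time and is no camera call.
- arm.sign_off(): hands the job in, once; it reports no verdict.
The state is a dict: "clock": time; "joints": joint angles; "dq": joint speeds; "joint_efforts": joint torques, N m; "position": TCP position; "ee_rot": TCP orientation; "force": force on the tool from outside, world axes, zero at the start; "ft_torque": the same for the moment, N m; "width": opening from 0.0 (shut) to 1.0 (fully open).
Only numpy, scipy, OpenCV 4.12 (cv2) and the standard library are available. Lean on these libraries where they do the work, as an engineer would, in place of code of your own. Each camera call takes 0.05 s, during which the arm holds its last target. There are 200 camera calls.

## Working session

There is one attempt and no reset: what is moved stays moved. The work goes in short steps, Python scripts to look and compute and a tool call to move; the robot and the scene stay as the last step left them, time stands still between calls to the robot, and variables do not carry over. Pictures are saved under pics/ and viewed, about 8 in all and at most 12, crops included, and the job is handed in when it is done.

Besides the shell and the picture viewer there is one more tool, called after "Call:" by a JSON object that holds its "fn" and its "kwargs", one argument or row to a line. carry_out: Moves the arm, as the interface text tells. Its arguments: {"type":"object","properties":{"plan":{"type":"array"},"squeeze":{"type":"number"}},"required":["plan"]}

```bash
mkdir -p pics; cat > h.py <<'E'
import numpy as np, cv2
from cell import arm
def cal(n):
    c=arm.get_calibration(n); K=np.array(c["intrinsics"],float); D=np.array(c["D"],float)
    R=cv2.Rodrigues(np.array(c["rvec"],float))[0]; t=np.array(c["tvec"],float).ravel()
    return K,D,R,t
def cloud(n,depth):
    K,D,R,t=cal(n); h,w=depth.shape
    u,v=np.meshgrid(np.arange(w),np.arange(h))
    p=cv2.undistortPoints(np.stack([u,v],-1).reshape(-1,1,2).astype(np.float64),K,D).reshape(h,w,2)
    c=np.dstack([p,np.ones((h,w))])*depth[...,None]
    P=(c-t)@R; P[depth<=0]=np.nan
    return P
def onplane(n,uv,z):
    K,D,R,t=cal(n)
    p=cv2.undistortPoints(np.array(uv,float).reshape(-1,1,2),K,D).reshape(-1,2)
    d=np.c_[p,np.ones(len(p))]@R; o=-R.T@t
    return o+d*((z-o[2])/d[:,2])[:,None]
def proj(n,P):
    K,D,R,t=cal(n); return cv2.projectPoints(np.array(P,float).reshape(-1,1,3),cv2.Rodrigues(R)[0],t,K,D)[0].reshape(-1,2)
def snap(n,tag):
    im,d=arm.get_image(n); np.savez(f"{tag}.npz",im=im,d=d)
    cv2.imwrite(f"pics/{tag}.png",im[...,::-1]); return im,d
E
python3 - <<'E'
from h import *
for n in("top","side"):
    im,d=snap(n,n+"0"); K,D,R,t=cal(n); print(n,-R.T@t,R[2],K[0,0],(d>0).mean())
print(arm.observe(),arm.tip_reach)
a=cv2.imread("pics/top0.png");b=cv2.imread("pics/side0.png")
E
```

```text
top [ 0.35838524 -0.02320447  1.21013978] [ 0.09944196 -0.00427053 -0.9950342 ] 371.1216578655536 0.9959818522135416
side [-0.11872746 -0.61657721  0.74372096] [ 0.56686382  0.57606829 -0.58890639] 416.51466342124473 0.9961140950520834
{'clock': 0.1, 'joints': array([-1.37461046,  0.43516781,  0.0249627 ,  1.5739988 , -0.01162856,
        1.13398335, -0.07509938]), 'dq': array([ 6.96216983e-05, -3.01388140e-03, -1.86860707e-04, -2.13428695e-03,
       -1.03930080e-03,  3.33211910e-04,  1.36237112e-03]), 'joint_efforts': array([ 3.24985245e-03, -6.69128537e+01,  9.88043658e-01, -3.15140426e+01,
       -6.04389282e-02,  3.74133652e-02,  5.26376255e-05]), 'position': array([0.18389796, 0.59695652, 0.29151706]), 'ee_rot': array([-4.67681296e-01, -3.10647217e+00,  2.21131289e-03]), 'force': array([ 0.33329777,  0.61074254, -0.17150364]), 'ft_torque': array([-0.02641771, -0.01182716,  0.05996508]), 'width': 1.0018431746808112} 0.0655
```

View pics/top0.png

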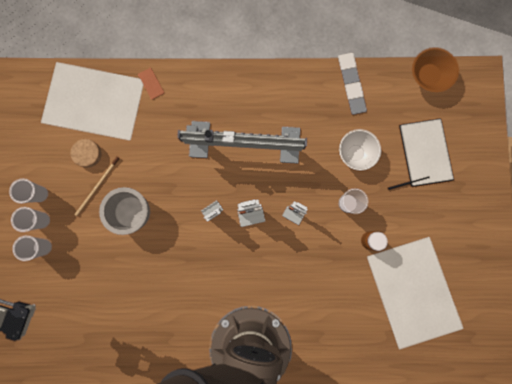

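View pics/side0.png

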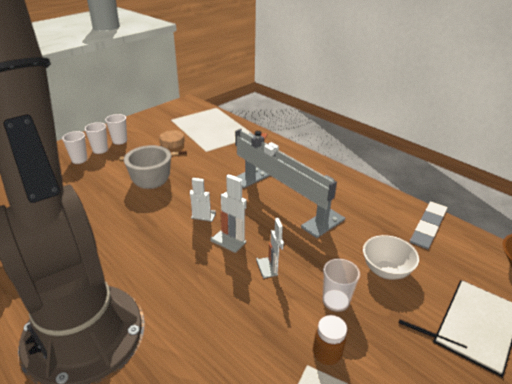

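Top view: three carriers at about (212,211), (250,212) and (295,212). The rail runs from (180,135) to (305,145), with a bright follower at (228,136) and the knob at (208,133). Next I'll measure carrier heights and the rail.

```bash
cat > m1.py <<'E'
from h import *
for n in("top","side"):
    f=np.load(n+"0.npz"); P=cloud(n,f["d"]); 
    print(n,"bench z",np.nanmedian(P[300:340,100:150,2]) if n=="top" else 0)
    X,Y,Z=P[...,0],P[...,1],P[...,2]
    # carriers: clusters in z>0.03 in region
    m=((X>0.25)&(X<0.48)&(Y>-0.2)&(Y<0.18)&(Z>0.02)&(Z<0.25)).astype(np.uint8)
    k,lab=cv2.connectedComponents(m)
    for i in range(1,k):
        q=P[lab==i]
        if len(q)<30: continue
        zt=np.percentile(q[:,2],98); tp=q[q[:,2]>zt-0.012]
        print(" cl",len(q),"ztop %.3f"%zt,"mean",q.mean(0).round(3),"topmean",tp.mean(0).round(4),len(tp))
        for z0,z1 in((.115,.2),(.1,.125),(.02,.06)):
            s=q[(q[:,2]>z0)&(q[:,2]<z1)]
            if len(s)>4: (c,wh,a)=cv2.minAreaRect(s[:,:2].astype(np.float32)); print("   ",z0,z1,len(s),np.round(c,4),np.round(wh,4),round(a,1))
    m=(X>0.48)&(X<0.75)&(Y>-0.2)&(Y<0.25)
    for z0,z1 in((.142,.155),(.158,.170),(.171,.18),(.185,.2)):
        s=P[m&(Z>z0)&(Z<z1)]
        if len(s)>5:
            (c,wh,a)=cv2.minAreaRect(s[:,:2].astype(np.float32)); vx=cv2.fitLine(s[:,:2].astype(np.float32),cv2.DIST_HUBER,0,.01,.01).ravel()
            print(" rail",z0,z1,len(s),np.round(c,4),np.round(wh,4),round(a,1),vx.round(4))
t=cv2.imread("pics/top0.png");s=cv2.imread("pics/side0.png")
A=cv2.resize(t[115:235,170:320],(800,640),interpolation=cv2.INTER_CUBIC)[:, :]
B=cv2.resize(s[120:285,185:350],(560,560),interpolation=cv2.INTER_CUBIC)
cv2.imwrite("pics/c1.png",cv2.resize(A,(750,600)));cv2.imwrite("pics/c2.png",B)
E
python3 m1.py
```

```text
top bench z 0.00017071466814037395
 cl 234 ztop 0.187 mean [0.435 0.    0.123] topmean [0.4407 0.0015 0.1836] 56
    0.115 0.2 150 [0.4396 0.0012] [0.0185 0.0666] 12.5
    0.1 0.125 23 [ 0.4327 -0.0013] [0.0177 0.0591] 26.5
    0.02 0.06 15 [ 0.4277 -0.0005] [0.0063 0.0653] 12.5
 cl 152 ztop 0.143 mean [ 0.43  -0.148  0.09 ] topmean [ 0.4343 -0.1515  0.1392] 33
    0.115 0.2 39 [ 0.4344 -0.1513] [0.0305 0.0083] 62.5
    0.1 0.125 10 [ 0.4343 -0.1465] [0.0287 0.005 ] 47.8
    0.02 0.06 42 [ 0.4264 -0.1463] [0.052  0.0052] 60.0
 cl 96 ztop 0.143 mean [0.413 0.108 0.108] topmean [0.4127 0.11   0.1397] 30
    0.115 0.2 37 [0.4129 0.1098] [0.008  0.0291] 32.1
    0.1 0.125 12 [0.4121 0.1046] [0.0018 0.0368] 36.7
    0.02 0.06 5 [0.4324 0.0929] [0.0065 0.0035] 4.0
 rail 0.142 0.155 565 [0.6366 0.0158] [0.3642 0.0475] 85.8 [0.0692 0.9976 0.633  0.0067]
 rail 0.158 0.17 307 [0.6346 0.0175] [0.3697 0.0426] 86.6 [ 0.067   0.9978  0.6326 -0.0286]
 rail 0.171 0.18 142 [0.6324 0.0473] [0.1503 0.0304] 87.5 [ 0.0645 -0.9979  0.6292  0.0842]
 rail 0.185 0.2 46 [0.6354 0.112 ] [0.0173 0.0185] 89.5 [0
[... 450 characters left out ...]
 [0.4121 0.1093] [0.0127 0.0312] 42.3
    0.02 0.06 219 [0.4199 0.115 ] [0.0098 0.0534] 35.1
 cl 439 ztop 0.141 mean [ 0.428 -0.153  0.083] topmean [ 0.4344 -0.1527  0.1379] 57
    0.115 0.2 92 [ 0.4361 -0.1516] [0.0318 0.0083] 59.7
    0.1 0.125 61 [ 0.4323 -0.1525] [0.0306 0.0071] 73.3
    0.02 0.06 147 [ 0.4267 -0.1473] [0.053  0.0079] 63.3
 rail 0.142 0.155 694 [0.6396 0.0173] [0.3731 0.0468] 86.2 [ 0.0579  0.9983  0.623  -0.0314]
 rail 0.158 0.17 449 [0.6335 0.0183] [0.3725 0.0375] 87.5 [0.0597 0.9982 0.6375 0.0477]
 rail 0.171 0.18 131 [0.6333 0.0808] [0.0854 0.0346] 83.9 [0.0099 1.     0.6317 0.0775]
 rail 0.185 0.2 38 [0.6379 0.1136] [0.0203 0.019 ] 89.5 [0.1519 0.9884 0.6348 0.1132]
```

View pics/c1.png

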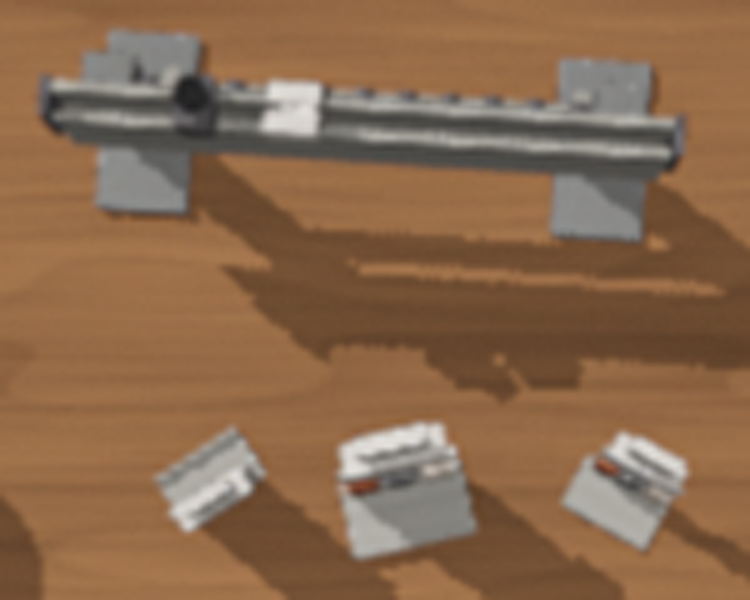

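View pics/c2.png

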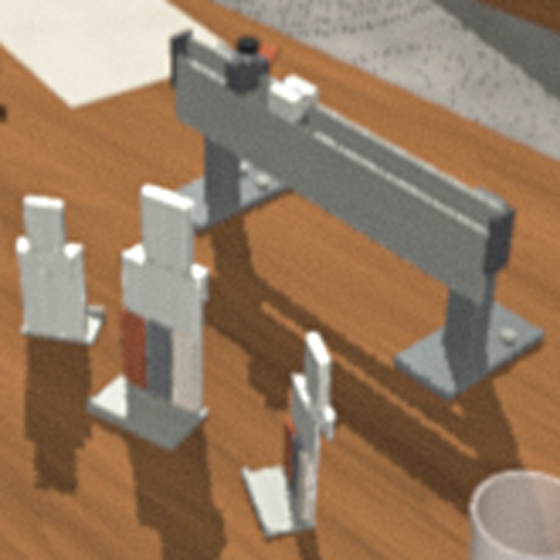

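The middle carrier (top z ≈ 0.185) is the right size. Its tray faces the robot and its yaw is about +12.5°. The rail yaw is about −3.8°. I'll refine the rail next and compute the first move.

```bash
cat > m2.py <<'E'
from h import *
for n in("top","side"):
    f=np.load(n+"0.npz"); P=cloud(n,f["d"]); X,Y,Z=P[...,0],P[...,1],P[...,2]
    m=(X>0.5)&(X<0.75)&(Y>-0.22)&(Y<0.25)
    s=P[m&(Z>.160)&(Z<.169)&(Y<0.0)]  # wall, free part
    l=cv2.fitLine(s[:,:2].astype(np.float32),cv2.DIST_HUBER,0,.01,.01).ravel(); print(n,"wall",len(s),np.degrees(np.arctan2(l[0],l[1])), l)
    s=P[m&(Z>.145)&(Z<.153)&(Y<0.03)]
    l=cv2.fitLine(s[:,:2].astype(np.float32),cv2.DIST_HUBER,0,.01,.01).ravel(); print("lip",len(s),np.degrees(np.arctan2(l[0],l[1])),l)
    a=np.radians(-3.8); ex=np.array([np.cos(a),np.sin(a)]); ey=np.array([-np.sin(a),np.cos(a)])
    q=P[m&(Z>.14)]; v=q[:,:2]@ey; u=q[:,:2]@ex
    print("v ends",np.percentile(v,[.3,1,99,99.7]).round(4))
    for z0,z1 in((.148,.153),(.162,.168),(.172,.178),(.18,.2)):
        k=(q[:,2]>z0)&(q[:,2]<z1); print(z0,k.sum(),"u",np.percentile(u[k],[5,25,50,75,95]).round(4),"v",np.percentile(v[k],[3,25,50,75,97]).round(4))
    T=P[(X>.41)&(X<.47)&(Y>-.04)&(Y<.04)&(Z>.176)]
    b=np.radians(12.5); print("tab",len(T),np.median(T,0).round(4),cv2.minAreaRect(T[:,:2].astype(np.float32)))
E
python3 m2.py
```

```text
top wall 129 4.611338 [ 0.08039618  0.996763    0.62869895 -0.08236547]
lip 251 4.122235 [ 0.07188452  0.997413    0.62627727 -0.06693488]
v ends [-0.124  -0.1214  0.2403  0.2431]
0.148 324 u [0.6172 0.6196 0.6308 0.6423 0.6499] v [-0.1062 -0.0439  0.0293  0.1329  0.2278]
0.162 212 u [0.6165 0.6315 0.6332 0.635  0.6364] v [-0.1215 -0.0529  0.0358  0.1439  0.2429]
0.172 111 u [0.6125 0.6163 0.6225 0.6324 0.6393] v [0.0851 0.093  0.1021 0.1442 0.1627]
0.18 46 u [0.6179 0.6218 0.6265 0.6311 0.6353] v [0.1455 0.1508 0.154  0.1584 0.1625]
tab 55 [0.4402 0.0013 0.184 ] ((0.4407426714897156, 0.001653747633099556), (0.010069119744002819, 0.039672285318374634), 12.026337623596191)
side wall 188 4.3043075 [ 0.0750537   0.9971795   0.63005304 -0.08141298]
lip 332 4.0216537 [ 0.07013348  0.9975376   0.6194376  -0.08400177]
v ends [-0.1263 -0.1258  0.2425  0.2447]
0.148 323 u [0.6182 0.6199 0.6228 0.6331 0.6352] v [-0.1239 -0.0594  0.0069  0.0827  0.2298]
0.162 267 u [0.614  0.6317 0.6339 0.6355 0.6387] v [-0.1252 -0.053   0.0398  0.1432  0.2404]
0.172 106 u [0.6128 0.6168 0.6244 0.6333 0.6407] v [0.0842 0.0924 0.1055 0.1446 0.1634]
0.18 46 u [0.6195 0.6216 0.6256 0.6303 0.6364] v [0.1465 0.1495 0.1533 0.1571 0.1633]
tab 88 [ 0.44   -0.0005  0.1837] ((0.44157761335372925, 0.001945044845342636), (0.011762118898332119, 0.040571410208940506), 13.433284759521484)
```

Call:
{"fn": "carry_out", "kwargs": {
  "plan": [
    [2,-5,0,-0.1,9.18],
    [4,-10,0,-0.2,9.18],
    [6,-14,0,-0.3,9.18],
    [8,-18,0,-0.38,9.18],
    [9.5,-22,0,-0.46,9.18],
    [11,-26,0,-0.53,9.18],
    [13,-30,0,-0.6,9.18],
    [15,-34,0,-0.67,9.18],
    [16.5,-38,0,-0.74,9.18],
    [18,-42,0,-0.8,9.18],
    [20,-46,0,-0.86,9.18],
    [21.5,-50,0,-0.92,9.18],
    [23,-54,0,-0.98,9.18],
    [25,-58,0,-1.02,9.18],
    [25.7,-59.6,0,-1.054,9.18],
    [25.7,-59.6,0,-1.054,9.18],
    [25.7,-59.6,0,-1.054,9.18],
    [25.7,-59.6,0,-1.054,9.18],
    [25.7,-59.6,0,-1.054,9.18]
  ]
}}

```text
clock: 2.0
position: [0.4405, 0.0023, 0.2914]
ee_rot: [-1.963, -2.451, 0.002]
force: [1.3, 0.2, -0.6]
width: 1.003
```

Call:
{"fn": "carry_out", "kwargs": {
  "plan": [
    [0.1,-0.1,-2,0,9.18],
    [0.1,-0.1,-4,0,9.18],
    [0.1,-0.1,-6,0,9.18],
    [0.1,-0.1,-7.2,0,9.18],
    [0.1,-0.1,-7.8,0,9.18],
    [0.1,-0.1,-7.8,0,9.18],
    [0.1,-0.1,-7.8,0,6],
    [0.1,-0.1,-7.8,0,3],
    [0.1,-0.1,-7.8,0,1.8],
    [0.1,-0.1,-7.8,0,1.8],
    [0.1,-0.1,-7.8,0,1.3],
    [0.1,-0.1,-7.8,0,1.3],
    [0.1,-0.1,-7.8,0,0.6],
    [0.1,-0.1,-7.8,0,0.6],
    [0.1,-0.1,-7.8,0,0],
    [0.1,-0.1,-7.8,0,0],
    [0.1,-0.1,-7.8,0,0],
    [0.1,-0.1,-7.8,0,0]
  ],
  "squeeze": 40
}}

```text
clock: 3.8
position: [0.4415, 0.0012, 0.2133]
ee_rot: [-1.963, -2.452, 0.002]
force: [-0.3, -0.5, -1.5]
width: 0.105
```

Call:
{"fn": "carry_out", "kwargs": {
  "plan": [
    [0,0,0.5,0,0],
    [0,0,2,0,0],
    [0,0,4,0,0],
    [0,0,6,0,0],
    [0,0,7.5,0,0],
    [0,0,8,0,0],
    [1,-0.1,8,-0.03,0],
    [3,-0.2,8,-0.07,0],
    [5,-0.4,8,-0.11,0],
    [7.5,-0.6,8,-0.15,0],
    [10,-0.8,8,-0.19,0],
    [12,-1,8,-0.23,0],
    [14,-1.1,8,-0.26,0],
    [15.5,-1.2,8,-0.28,0],
    [16.4,-1.3,8,-0.292,0],
    [16.7,-1.3,8,-0.292,0],
    [16.7,-1.3,8,-0.292,0],
    [16.7,-1.3,8,-0.292,0],
    [16.7,-1.3,8,-0.292,0]
  ]
}}

```text
clock: 5.7
position: [0.6079, -0.0117, 0.2934]
ee_rot: [-2.298, -2.14, 0.002]
force: [-0.1, -0.1, -4.1]
width: 0.106
```

```bash
python3 - <<'E'
from h import *
s=arm.observe(); print(s["position"],s["ee_rot"],s["force"],s["ft_torque"],s["width"])
a=s["ee_rot"]; print("yaw",2*np.degrees(np.arctan2(a[1],a[0]))%180-90)
im,d=snap("side","s1"); b=cv2.imread("pics/s1.png")[70:270,170:370]
cv2.imwrite("pics/s1c.png",cv2.resize(b,(600,600),interpolation=cv2.INTER_CUBIC))
E
```

```text
[ 0.60792336 -0.01172582  0.29342492] [-2.29770779e+00 -2.13955655e+00  1.57009711e-03] [-0.07687513 -0.14082314 -4.07571285] [-0.08811588 -0.05249765 -0.01323731] 0.10613416792635434
yaw -4.0824993845520225
```

View pics/s1c.png

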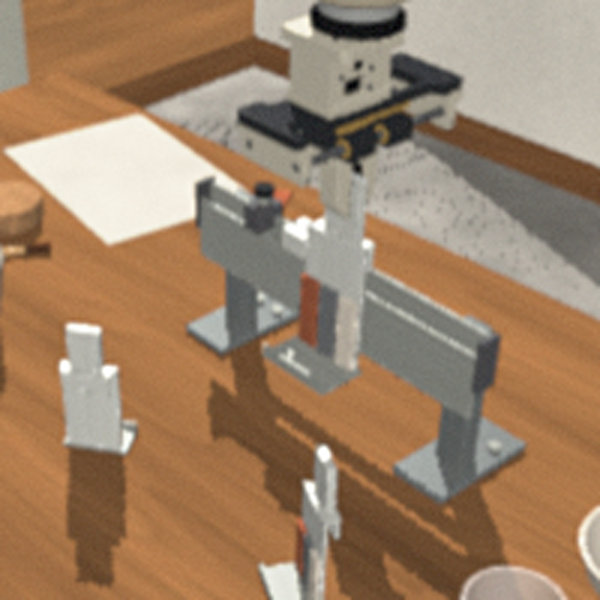

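Carrier held upright, in front of the lip, with the follower clear to its left. I'll lower so the tongue is just above the lip, cross over, and feel for the wall.

Call:
{"fn": "carry_out", "kwargs": {
  "plan": [
    [0,0,-1,0,0],
    [0,0,-2,0,0],
    [0,0,-2.2,0,0],
    [0,0,-2.2,0,0],
    [0.4,0,-2.2,0,0],
    [0.8,-0.1,-2.2,0,0],
    [1.1,-0.1,-2.2,0,0],
    [1.3,-0.1,-2.2,0,0],
    [1.3,-0.1,-2.2,0,0],
    [1.3,-0.1,-2.2,0,0]
  ]
}}

```text
clock: 6.75
position: [0.621, -0.0127, 0.2715]
ee_rot: [-2.298, -2.14, 0.001]
force: [-0.1, 0.1, -4.8]
width: 0.104
```

Call:
{"fn": "carry_out", "kwargs": {
  "plan": [
    [0.05,0,0,0,0],
    [0.1,0,0,0,0],
    [0.1,0,0,0,0]
  ]
}}

```text
clock: 7.05
position: [0.622, -0.0127, 0.2715]
ee_rot: [-2.298, -2.14, 0.001]
force: [-0.0, -1.0, -4.3]
width: 0.103
```

Call:
{"fn": "carry_out", "kwargs": {
  "plan": [
    [0.05,0,0,0,0],
    [0.1,0,0,0,0],
    [0.1,0,0,0,0]
  ]
}}

```text
clock: 7.35
position: [0.6231, -0.0127, 0.2715]
ee_rot: [-2.298, -2.14, 0.001]
force: [0.5, 0.2, -4.3]
width: 0.111
```

Call:
{"fn": "carry_out", "kwargs": {
  "plan": [
    [0.05,0,0,0,0],
    [0.1,0,0,0,0],
    [0.1,0,0,0,0]
  ]
}}

```text
clock: 7.65
position: [0.6242, -0.0127, 0.2715]
ee_rot: [-2.298, -2.14, 0.001]
force: [-0.3, 0.2, -4.0]
width: 0.106
```

Call:
{"fn": "carry_out", "kwargs": {
  "plan": [
    [0.05,0,0,0,0],
    [0.05,0,0,0,0]
  ]
}}

```text
clock: 7.85
position: [0.6247, -0.0127, 0.2715]
ee_rot: [-2.298, -2.14, 0.001]
force: [0.8, -0.7, -4.2]
width: 0.108
```

Call:
{"fn": "carry_out", "kwargs": {
  "plan": [
    [0.05,0,0,0,0],
    [0.05,0,0,0,0]
  ]
}}

```text
clock: 8.05
position: [0.6249, -0.0127, 0.2714]
ee_rot: [-2.297, -2.139, 0.002]
force: [-1.8, -0.1, -2.5]
width: 0.105
```

Call:
{"fn": "carry_out", "kwargs": {
  "plan": [
    [0.05,0,0,0,0],
    [0.05,0,0,0,0]
  ]
}}

```text
clock: 8.25
position: [0.625, -0.0127, 0.2713]
ee_rot: [-2.297, -2.139, 0.003]
force: [-2.9, -0.2, -2.3]
width: 0.107
```

Wall found at x ≈ 0.6249. I'll back off 2 mm and lower slowly.

Call:
{"fn": "carry_out", "kwargs": {
  "plan": [
    [-0.1,0,0,0,0],
    [-0.2,0,0,0,0],
    [-0.2,0,0,0,0],
    [-0.2,0,-0.2,0,0],
    [-0.2,0,-0.4,0,0],
    [-0.2,0,-0.5,0,0],
    [-0.2,0,-0.6,0,0],
    [-0.2,0,-0.7,0,0],
    [-0.2,0,-0.8,0,0],
    [-0.2,0,-0.9,0,0],
    [-0.2,0,-1,0,0],
    [-0.2,0,-1,0,0],
    [-0.2,0,-1,0,0]
  ]
}}

```text
clock: 9.55
position: [0.623, -0.0127, 0.2613]
ee_rot: [-2.297, -2.139, 0.003]
force: [-0.2, 0.2, -4.2]
width: 0.106
```

Free entry, no contact; continuing down.

Call:
{"fn": "carry_out", "kwargs": {
  "plan": [
    [0,0,-0.1,0,0],
    [0,0,-0.2,0,0],
    [0,0,-0.3,0,0],
    [0,0,-0.4,0,0],
    [0,0,-0.5,0,0],
    [0,0,-0.6,0,0],
    [0,0,-0.7,0,0],
    [0,0,-0.8,0,0],
    [0,0,-0.9,0,0],
    [0,0,-1,0,0],
    [0,0,-1.1,0,0],
    [0,0,-1.2,0,0],
    [0,0,-1.3,0,0],
    [0,0,-1.4,0,0],
    [0,0,-1.5,0,0],
    [0,0,-1.6,0,0],
    [0,0,-1.6,0,0]
  ]
}}

```text
clock: 11.25
position: [0.623, -0.0127, 0.2451]
ee_rot: [-2.297, -2.139, 0.004]
force: [0.5, -0.4, -4.4]
width: 0.106
```

Call:
{"fn": "carry_out", "kwargs": {
  "plan": [
    [0,0,-0.05,0,0],
    [0,0,-0.1,0,0],
    [0,0,-0.1,0,0]
  ]
}}

```text
clock: 11.55
position: [0.623, -0.0127, 0.2441]
ee_rot: [-2.297, -2.139, 0.003]
force: [-0.0, -0.9, -4.4]
width: 0.108
```

Call:
{"fn": "carry_out", "kwargs": {
  "plan": [
    [0,0,-0.05,0,0],
    [0,0,-0.05,0,0]
  ]
}}

```text
clock: 11.75
position: [0.6229, -0.0127, 0.2435]
ee_rot: [-2.297, -2.139, 0.004]
force: [0.2, 0.5, -5.2]
width: 0.105
```

Call:
{"fn": "carry_out", "kwargs": {
  "plan": [
    [0,0,-0.05,0,0],
    [0,0,-0.05,0,0]
  ]
}}

```text
clock: 11.95
position: [0.623, -0.0127, 0.2434]
ee_rot: [-2.297, -2.139, 0.003]
force: [-2.5, 0.8, 1.6]
width: 0.111
```

Call:
{"fn": "carry_out", "kwargs": {
  "plan": [
    [0,0,-0.05,0,0],
    [0,0,-0.05,0,0]
  ]
}}

```text
clock: 12.15
position: [0.6229, -0.0127, 0.2434]
ee_rot: [-2.297, -2.139, 0.002]
force: [-4.6, 1.0, 5.3]
width: 0.108
```

Seated at 0.2434, as predicted. Now I'll slide left along the rail with almost no down preload.

Call:
{"fn": "carry_out", "kwargs": {
  "plan": [
    [0,0,0,0,0],
    [0,0.1,-0.01,0,0],
    [0.01,0.2,-0.01,0,0],
    [0.02,0.35,-0.01,0,0],
    [0.03,0.5,-0.01,0,0],
    [0.05,0.65,-0.01,0,0],
    [0.06,0.8,-0.01,0,0],
    [0.07,0.95,-0.01,0,0],
    [0.08,1.1,-0.01,0,0],
    [0.09,1.25,-0.01,0,0],
    [0.1,1.4,-0.01,0,0],
    [0.11,1.5,-0.01,0,0],
    [0.11,1.5,-0.01,0,0]
  ]
}}

```text
clock: 13.45
position: [0.6241, 0.0024, 0.2434]
ee_rot: [-2.297, -2.139, 0.002]
force: [-0.5, -4.1, 4.0]
width: 0.114
```

Call:
{"fn": "carry_out", "kwargs": {
  "plan": [
    [0.01,0.1,0,0,0],
    [0.01,0.2,0,0,0],
    [0.02,0.3,0,0,0],
    [0.03,0.4,0,0,0],
    [0.04,0.5,0,0,0]
  ]
}}

```text
clock: 13.95
position: [0.6245, 0.0072, 0.2434]
ee_rot: [-2.297, -2.139, 0.003]
force: [-0.1, -7.3, 2.6]
width: 0.104
```

Call:
{"fn": "carry_out", "kwargs": {
  "plan": [
    [0.01,0.1,0,0,0],
    [0.01,0.2,0,0,0],
    [0.02,0.3,0,0,0],
    [0.03,0.4,0,0,0],
    [0.04,0.5,0,0,0]
  ]
}}

```text
clock: 14.45
position: [0.6247, 0.011, 0.2435]
ee_rot: [-2.299, -2.138, 0.005]
force: [-1.0, -7.8, 3.3]
width: 0.106
```

Call:
{"fn": "carry_out", "kwargs": {
  "plan": [
    [0.01,0.1,0.02,0,0],
    [0.01,0.2,0.03,0,0],
    [0.02,0.3,0.03,0,0],
    [0.03,0.4,0.03,0,0],
    [0.04,0.5,0.03,0,0]
  ]
}}

```text
clock: 14.95
position: [0.625, 0.0152, 0.2435]
ee_rot: [-2.3, -2.138, 0.006]
force: [0.1, -6.8, 1.5]
width: 0.11
```

```bash
cat > look.py <<'E'
import sys
from h import *
s=arm.observe(); print(s["clock"],s["position"].round(4),s["ee_rot"].round(4),s["force"].round(1),s["ft_torque"].round(2))
a=np.radians(-4.1); ex=np.array([np.cos(a),np.sin(a)]); ey=np.array([-np.sin(a),np.cos(a)]); o=np.array([.6225,.0173])
print("tcp rail",(s["position"][:2]-o)@ex,(s["position"][:2]-o)@ey)
tag=sys.argv[1]
snap("side","s"+tag); snap("top","t"+tag)
A=cv2.imread(f"pics/s{tag}.png")[100:220,220:340]; B=cv2.imread(f"pics/t{tag}.png")[100:220,170:310]
cv2.imwrite(f"pics/v{tag}.png",np.hstack([cv2.resize(A,(480,480),interpolation=cv2.INTER_CUBIC),cv2.resize(B,(320,480),interpolation=cv2.INTER_CUBIC)]) if len(sys.argv)>2 else cv2.resize(A,(600,600),interpolation=cv2.INTER_CUBIC))
P=cloud("side",np.load(f"s{tag}.npz")["d"]); r=P-np.r_[o,0]; u=r[...,:2]@ex; v=r[...,:2]@ey; z=P[...,2]
k=(z>.169)&(z<.180)&(u>-.012)&(u<.025)&(v>0.0)&(v<.15)
h,_=np.histogram(v[k],np.arange(0.0,.14,.003)); print("v-hist 3mm from 0:",h)
E
python3 look.py 2
```

```text
14.95 [0.625  0.0152 0.2435] [-2.2999 -2.1378  0.0063] [ 0.1 -6.8  1.5] [-1.65  0.   -0.03]
tcp rail 0.0026044863977369606 -0.0018926681442386515
v-hist 3mm from 0: [1 5 1 2 3 3 0 0 0 0 1 8 4 6 5 5 8 7 5 4 4 1 0 0 0 0 0 1 5 9 3 4 3 5 2 3 1
 0 0 0 0 0 0 0 0 0]
```

View pics/v2.png

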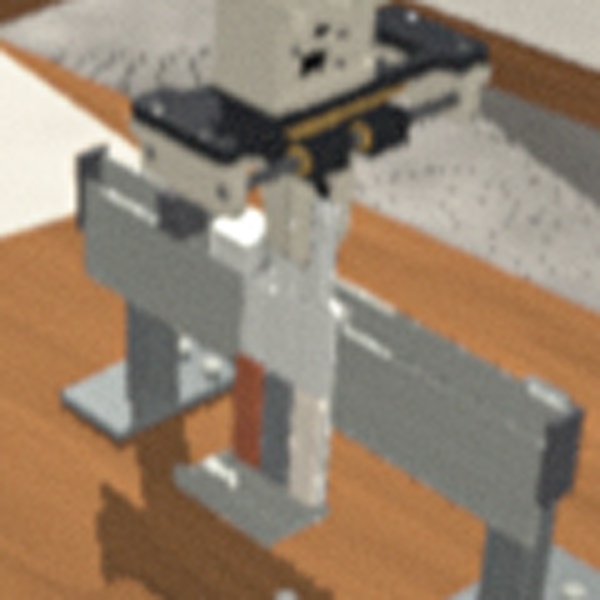

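The carrier hangs seated and touching the follower. The follower spans rail y ≈ 32–63 mm and the stop face is at ≈ 84 mm, so about 21 mm remains.

Call:
{"fn": "carry_out", "kwargs": {
  "plan": [
    [0.01,0.1,0.02,0,0],
    [0.01,0.2,0.02,0,0],
    [0.02,0.3,0.02,0,0],
    [0.03,0.4,0.02,0,0],
    [0.04,0.5,0.02,0,0],
    [0.04,0.6,0.02,0,0]
  ]
}}

```text
clock: 15.65
position: [0.6253, 0.0206, 0.2435]
ee_rot: [-2.301, -2.138, 0.008]
force: [-0.2, -6.9, 1.8]
width: 0.105
```

Call:
{"fn": "carry_out", "kwargs": {
  "plan": [
    [0.01,0.1,0.02,0,0],
    [0.01,0.2,0.02,0,0],
    [0.02,0.3,0.02,0,0],
    [0.03,0.4,0.02,0,0],
    [0.04,0.5,0.02,0,0],
    [0.04,0.6,0.02,0,0]
  ]
}}

```text
clock: 16.25
position: [0.6256, 0.0258, 0.2436]
ee_rot: [-2.302, -2.137, 0.009]
force: [0.3, -6.3, 2.2]
width: 0.103
```

Call:
{"fn": "carry_out", "kwargs": {
  "plan": [
    [0,0.05,0.02,0,0],
    [0.01,0.1,0.02,0,0],
    [0.01,0.15,0.02,0,0],
    [0.01,0.2,0.02,0,0]
  ]
}}

```text
clock: 16.65
position: [0.6257, 0.0271, 0.2436]
ee_rot: [2.303, 2.136, -0.01]
force: [0.2, -7.4, 1.7]
width: 0.106
```

Call:
{"fn": "carry_out", "kwargs": {
  "plan": [
    [0,0.05,0.02,0,0],
    [0.01,0.1,0.02,0,0],
    [0.01,0.15,0.02,0,0],
    [0.01,0.2,0.02,0,0]
  ]
}}

```text
clock: 17.05
position: [0.6257, 0.0283, 0.2436]
ee_rot: [2.303, 2.135, -0.011]
force: [0.7, -6.8, 0.7]
width: 0.107
```

Call:
{"fn": "carry_out", "kwargs": {
  "plan": [
    [0,0.05,0.02,0,0],
    [0.01,0.1,0.02,0,0],
    [0.01,0.15,0.02,0,0],
    [0.01,0.2,0.02,0,0]
  ]
}}

```text
clock: 17.45
position: [0.6258, 0.0297, 0.2436]
ee_rot: [2.303, 2.134, -0.013]
force: [-0.1, -6.4, 1.3]
width: 0.103
```

Call:
{"fn": "carry_out", "kwargs": {
  "plan": [
    [0,0.05,0.02,0,0],
    [0.01,0.1,0.02,0,0],
    [0.01,0.15,0.02,0,0]
  ]
}}

```text
clock: 17.75
position: [0.6259, 0.0305, 0.2436]
ee_rot: [2.304, 2.133, -0.014]
force: [-0.1, -6.2, 1.1]
width: 0.108
```

Call:
{"fn": "carry_out", "kwargs": {
  "plan": [
    [0,0.05,0.02,0,0],
    [0.01,0.1,0.02,0,0],
    [0.01,0.15,0.02,0,0]
  ]
}}

```text
clock: 18.05
position: [0.6259, 0.0314, 0.2436]
ee_rot: [2.304, 2.132, -0.015]
force: [0.1, -6.1, 0.7]
width: 0.107
```

Call:
{"fn": "carry_out", "kwargs": {
  "plan": [
    [0,0.05,0.02,0,0],
    [0.01,0.1,0.02,0,0],
    [0.01,0.15,0.02,0,0]
  ]
}}

```text
clock: 18.35
position: [0.6259, 0.0322, 0.2437]
ee_rot: [2.304, 2.13, -0.016]
force: [-0.2, -6.2, 0.7]
width: 0.107
```

Call:
{"fn": "carry_out", "kwargs": {
  "plan": [
    [0,0.05,0.02,0,0],
    [0.01,0.1,0.02,0,0],
    [0.01,0.15,0.02,0,0]
  ]
}}

```text
clock: 18.65
position: [0.626, 0.0332, 0.2437]
ee_rot: [2.304, 2.129, -0.017]
force: [0.6, -6.4, 2.3]
width: 0.107
```

Call:
{"fn": "carry_out", "kwargs": {
  "plan": [
    [0,0.05,0.02,0,0],
    [0.01,0.1,0.02,0,0],
    [0.01,0.13,0.02,0,0]
  ]
}}

```text
clock: 18.95
position: [0.6261, 0.0339, 0.2437]
ee_rot: [2.305, 2.128, -0.018]
force: [-0.2, -6.5, 2.0]
width: 0.107
```

```bash
python3 look.py 3
```

```text
18.95 [0.6261 0.0339 0.2437] [ 2.3046  2.1284 -0.0182] [-0.2 -6.5  2. ] [-1.51 -0.16 -0.05]
tcp rail 0.002361965126325546 0.016766915291570192
v-hist 3mm from 0: [ 5  3  1  3  2  2  1  1  1  2  1  1  0  0  0  0  0 10  5  2  8  4  8  6
  8  4  5  1  5  6  4  4  3  4  4  3  0  0  0  0  0  0  0  0  0  0]
```

About 2–3 mm left; small steps now.

Call:
{"fn": "carry_out", "kwargs": {
  "plan": [
    [0,0.05,0.01,0,0],
    [0.01,0.1,0.01,0,0],
    [0.01,0.12,0.01,0,0]
  ]
}}

```text
clock: 19.35
position: [0.6261, 0.0345, 0.2437]
ee_rot: [2.305, 2.127, -0.019]
force: [0.3, -6.7, 1.3]
width: 0.108
```

Call:
{"fn": "carry_out", "kwargs": {
  "plan": [
    [0,0.05,0.01,0,0],
    [0.01,0.1,0.01,0,0],
    [0.01,0.12,0.01,0,0]
  ]
}}

```text
clock: 19.65
position: [0.6261, 0.035, 0.2438]
ee_rot: [2.305, 2.126, -0.02]
force: [0.8, -6.6, 2.5]
width: 0.106
```

Call:
{"fn": "carry_out", "kwargs": {
  "plan": [
    [0,0.05,0.01,0,0],
    [0.01,0.1,0.01,0,0],
    [0.01,0.12,0.01,0,0]
  ]
}}

```text
clock: 19.95
position: [0.6262, 0.0355, 0.2438]
ee_rot: [2.305, 2.125, -0.021]
force: [0.1, -5.5, 2.1]
width: 0.111
```

Call:
{"fn": "carry_out", "kwargs": {
  "plan": [
    [0,0.06,0.01,0,0],
    [0.01,0.12,0.01,0,0],
    [0.01,0.14,0.01,0,0]
  ]
}}

```text
clock: 20.25
position: [0.6262, 0.0363, 0.2438]
ee_rot: [2.306, 2.124, -0.023]
force: [-0.0, -6.3, 2.0]
width: 0.107
```

Call:
{"fn": "carry_out", "kwargs": {
  "plan": [
    [0,0.06,0.01,0,0],
    [0.01,0.12,0.01,0,0],
    [0.01,0.14,0.01,0,0]
  ]
}}

```text
clock: 20.55
position: [0.6262, 0.037, 0.2438]
ee_rot: [2.306, 2.123, -0.024]
force: [0.1, -5.8, 2.6]
width: 0.108
```

Call:
{"fn": "carry_out", "kwargs": {
  "plan": [
    [0,0.06,0.01,0,0],
    [0.01,0.12,0.01,0,0],
    [0.01,0.14,0.01,0,0]
  ]
}}

```text
clock: 20.85
position: [0.6263, 0.0378, 0.2438]
ee_rot: [2.306, 2.122, -0.025]
force: [-0.4, -6.0, 3.1]
width: 0.109
```

Call:
{"fn": "carry_out", "kwargs": {
  "plan": [
    [0,0.06,0.02,0,0],
    [0.01,0.12,0.02,0,0],
    [0.01,0.14,0.02,0,0]
  ]
}}

```text
clock: 21.15
position: [0.6263, 0.0386, 0.2439]
ee_rot: [2.306, 2.121, -0.026]
force: [1.1, -6.0, 0.7]
width: 0.11
```

Call:
{"fn": "carry_out", "kwargs": {
  "plan": [
    [0,0.06,0.02,0,0],
    [0.01,0.12,0.02,0,0],
    [0.01,0.14,0.02,0,0]
  ]
}}

```text
clock: 21.45
position: [0.6263, 0.0391, 0.2439]
ee_rot: [2.306, 2.12, -0.028]
force: [0.8, -8.0, 1.8]
width: 0.11
```

```bash
python3 look.py 4
```

```text
21.45 [0.6263 0.0391 0.2439] [ 2.3064  2.1197 -0.0275] [ 0.8 -8.   1.8] [-1.74 -0.11  0.03]
tcp rail 0.002254923746807262 0.022055496698060603
v-hist 3mm from 0: [ 8  7  3  2  1  3  2  4  2  2  0  3  3  1  0  0  0  0  4  5  7  3  4  6
  7  5  8  4  9 10  3  4  4  2  4  4  0  0  0  0  0  0  0  0  0  0]
```

View pics/v4.png

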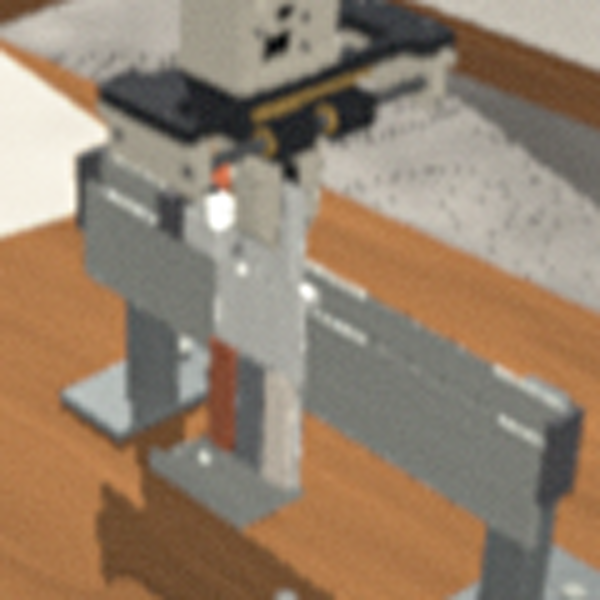

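The follower now looks flush with the stop, and force rose to 8 N. One more small push to confirm the stop.

Call:
{"fn": "carry_out", "kwargs": {
  "plan": [
    [0,0.06,0.02,0,0],
    [0.01,0.12,0.02,0,0],
    [0.01,0.14,0.02,0,0]
  ]
}}

```text
clock: 21.85
position: [0.6263, 0.0394, 0.244]
ee_rot: [2.307, 2.118, -0.029]
force: [0.1, -8.3, 1.5]
width: 0.103
```

Call:
{"fn": "carry_out", "kwargs": {
  "plan": [
    [0,0.06,0.02,0,0],
    [0,0.12,0.02,0,0],
    [0,0.14,0.02,0,0]
  ]
}}

```text
clock: 22.15
position: [0.6263, 0.0395, 0.244]
ee_rot: [2.307, 2.116, -0.031]
force: [0.5, -8.5, 0.6]
width: 0.11
```

Call:
{"fn": "carry_out", "kwargs": {
  "plan": [
    [0,0.08,0.02,0,0],
    [0,0.14,0.02,0,0],
    [0,0.18,0.02,0,0],
    [0,0.2,0.02,0,0],
    [0,0.2,0.02,0,0]
  ]
}}

```text
clock: 22.65
position: [0.6262, 0.0398, 0.2441]
ee_rot: [2.307, 2.113, -0.034]
force: [0.9, -8.1, 0.7]
width: 0.107
```

```bash
python3 look.py 5
```

```text
22.65 [0.6262 0.0398 0.2441] [ 2.3074  2.113  -0.0338] [ 0.9 -8.1  0.7] [-2.17 -0.17  0.01]
tcp rail 0.0021084473196171993 0.02270205338037643
v-hist 3mm from 0: [ 7  7  1  4  3  1  2  2  1  4  2  1  4  1  2  0  0  0  7  2  7  8  1  7
  8  9  2  7 10  8  2  4  2  5  4  2  0  0  0  0  0  0  0  0  0  0]
```

Force rose from about 6 N while sliding to 8.3 N with motion stalled, and the depth data shows no gap between follower and stop. Releasing gently.

Call:
{"fn": "carry_out", "kwargs": {
  "plan": [
    [0,0,0,0,0],
    [0,0,0,0,0],
    [0,0,0,0,1.2],
    [0,0,0,0,1.4],
    [0,0,0,0,1.7],
    [0,0,0,0,2],
    [0,0,0,0,2.5],
    [0,0,0,0,3],
    [0,0,0,0,3],
    [0,0,0,0,3]
  ]
}}

```text
clock: 23.75
position: [0.6262, 0.0398, 0.2441]
ee_rot: [2.307, 2.113, -0.034]
force: [-0.3, 0.1, 0.3]
width: 0.321
```

```bash
python3 look.py 6
```

```text
23.75 [0.6262 0.0398 0.2441] [ 2.3074  2.1131 -0.0337] [-0.3  0.1  0.3] [-0.1   0.07  0.04]
tcp rail 0.0020947130650189084 0.022746415775687267
v-hist 3mm from 0: [5 5 4 2 3 2 2 3 0 0 0 0 0 0 0 0 0 0 2 1 1 4 2 3 4 5 4 6 7 6 7 1 2 5 2 4 0
 0 0 0 0 0 0 0 0 0]
```

View pics/v6.png

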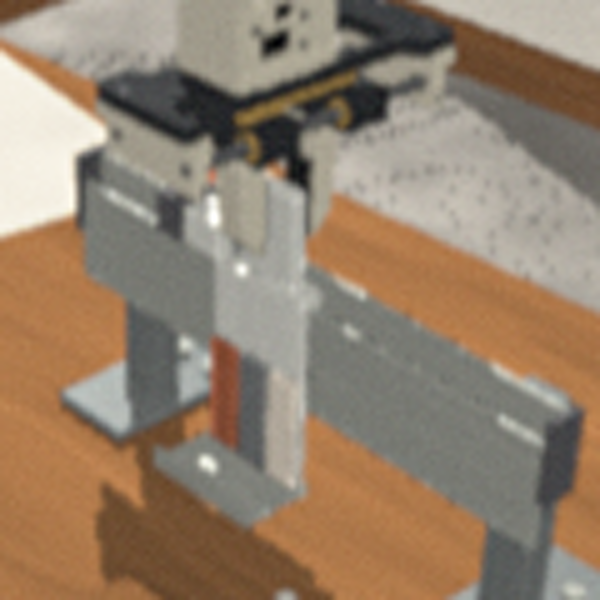

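It hangs seated. The grip had drifted into a slight tilt during pushing, so I'll regrip the now level carrier and make one confirming push against the stop.

Call:
{"fn": "carry_out", "kwargs": {
  "plan": [
    [0,0,0,0,2],
    [0,0,0,0,1.5],
    [0,0,0,0,1.1],
    [0,0,0,0,0.8],
    [0,0,0,0,0],
    [0,0,0,0,0],
    [0,0,0,0,0]
  ]
}}

```text
clock: 24.55
position: [0.6261, 0.0397, 0.2441]
ee_rot: [2.308, 2.113, -0.034]
force: [-1.5, 0.0, 1.1]
width: 0.109
```

Call:
{"fn": "carry_out", "kwargs": {
  "plan": [
    [0,0.05,0,0,0],
    [0,0.1,0,0,0],
    [0,0.1,0,0,0]
  ]
}}

```text
clock: 24.85
position: [0.6261, 0.04, 0.2441]
ee_rot: [2.308, 2.112, -0.035]
force: [-0.4, -3.7, -0.5]
width: 0.106
```

Call:
{"fn": "carry_out", "kwargs": {
  "plan": [
    [0,0.05,0,0,0],
    [0,0.1,0,0,0],
    [0,0.15,0,0,0],
    [0,0.15,0,0,0]
  ]
}}

```text
clock: 25.25
position: [0.6261, 0.0403, 0.2441]
ee_rot: [2.308, 2.11, -0.036]
force: [-0.3, -6.2, 0.2]
width: 0.106
```

Call:
{"fn": "carry_out", "kwargs": {
  "plan": [
    [0,0.08,0,0,0],
    [0,0.14,0,0,0],
    [0,0.2,0,0,0],
    [0,0.24,0,0,0],
    [0,0.26,0,0,0],
    [0,0.26,0,0,0]
  ]
}}

```text
clock: 25.85
position: [0.6261, 0.0408, 0.2442]
ee_rot: [2.308, 2.107, -0.039]
force: [-0.3, -8.7, 0.4]
width: 0.11
```

```bash
python3 look.py 7
```

```text
25.85 [0.6261 0.0408 0.2442] [ 2.3082  2.1066 -0.0392] [-0.3 -8.7  0.4] [-2.25  0.19  0.08]
tcp rail 0.0018733531537334712 0.02370615269065505
v-hist 3mm from 0: [ 8  5  2  3  4  0  2  1  1  3  0  4  3  1  1  0  0  1  7  3  5  3  7  5
  8  4  7 10  9  7  6  5  5  1  5  3  1  0  0  0  0  0  0  0  0  0]
```

Call:
{"fn": "carry_out", "kwargs": {
  "plan": [
    [0,0,0,0,0],
    [0,0,0,0,0],
    [0,0,0,0,1.2],
    [0,0,0,0,1.5],
    [0,0,0,0,2.2],
    [0,0,0,0,3],
    [0,0,0,0,4],
    [0,0,0,0,4],
    [0,0,1,0,4],
    [0,0,2.5,0,4],
    [0,0,5,0,4],
    [0,0,8,0,4],
    [0,0,11,0,4],
    [-4,-3,14,0,4],
    [-8,-6,14,0,4],
    [-12,-9,14,0,4],
    [-16,-12,14,0,4],
    [-20,-15,14,0,4],
    [-20,-15,14,0,4]
  ]
}}

```text
clock: 27.85
position: [0.4219, -0.1139, 0.3855]
ee_rot: [2.316, 2.099, -0.035]
force: [0.0, 0.9, 0.5]
width: 0.436
```

```bash
python3 look.py 8 both; python3 - <<'E'
from h import *
P=cloud("top",np.load("t8.npz")["d"]); a=np.radians(-4.1); ex=np.array([np.cos(a),np.sin(a)]); ey=np.array([-np.sin(a),np.cos(a)])
r=P[...,:2]-[.6225,.0173]; u=r@ex; v=r@ey; z=P[...,2]
k=(z>.168)&(z<.182)&(abs(u-.006)<.02)&(v>.035)&(v<.15); print("top hist 3mm from .03",np.histogram(v[k],np.arange(.03,.13,.003))[0])
k=(z>.182)&(z<.2)&(abs(u)<.03)&(v>-.02)&(v<.06); print("tab top",k.sum(),np.median(z[k]),u[k].mean(),v[k].min(),v[k].max())
E
```

```text
27.85 [ 0.4219 -0.1139  0.3855] [ 2.3164  2.0995 -0.035 ] [0.  0.9 0.5] [-0.05  0.   -0.01]
tcp rail -0.19069625192537007 -0.14519080529197959
v-hist 3mm from 0: [5 5 5 1 4 3 2 3 2 3 3 3 2 3 1 0 0 1 6 9 6 7 8 4 5 3 3 3 4 2 0 1 0 1 0 0 0
 0 0 0 0 0 0 0 0 0]
top hist 3mm from .03 [ 0  0  1  0  0  0  0  0  8 11 11 14 11 12 11 11 11 10 13  9  8  3  4  2
  5  4  0  0  0  0  0  0  0]
tab top 16 0.19019690933509117 -0.004858469402103568 0.00195497999806791 0.03922954240363318
```

View pics/v8.png

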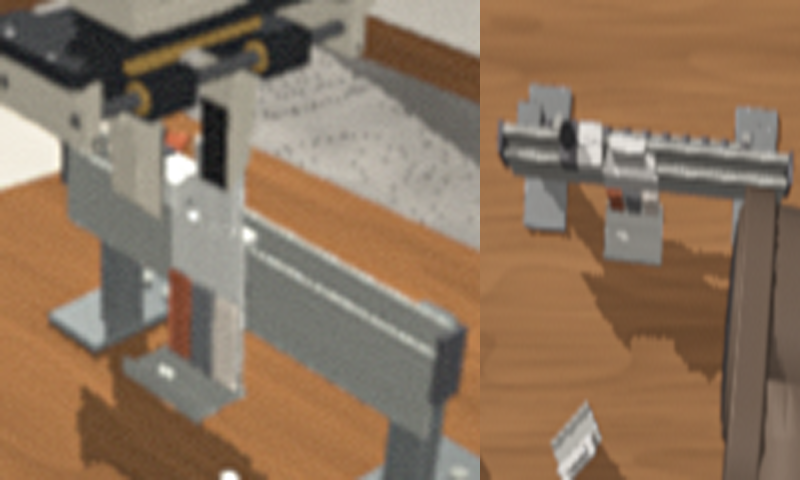

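```bash
python3 - <<'E'
from h import *
a=np.radians(-4.1); ex=np.array([np.cos(a),np.sin(a)]); ey=np.array([-np.sin(a),np.cos(a)]); o=np.array([.6225,.0173])
for f in("top0","t8"):
    im=np.load(f+".npz")["im"].mean(2).astype(np.float32)
    for uu in(.003,.007,.011):
        V=np.arange(.015,.115,.003); q=proj("top",np.c_[o+uu*ex+V[:,None]*ey,np.full(len(V),.175)]).astype(np.float32)
        print(f,uu,cv2.remap(im,q[:,0].reshape(1,-1),q[:,1].reshape(1,-1),cv2.INTER_LINEAR).astype(int).ravel())
P=cloud("top",np.load("t8.npz")["d"]); r=P[...,:2]-o; u=r@ex; v=r@ey; z=P[...,2]
k=(z>.205)&(z<.225)&(abs(u)<.03)&(abs(v-.02)<.05); print("tab top",k.sum(),np.median(z[k]),u[k].mean(),v[k].min(),v[k].max())
A=cv2.imread("pics/t8.png")[115:170,175:255]; cv2.imwrite("pics/z8.png",cv2.resize(A,(800,550),interpolation=cv2.INTER_CUBIC))
E
```

```text
top0 0.003 [ 73  74  73 107 172 209 216 215 211 207 203 196 191 171 121  79  72  72
  74  75  74  75  71  59  56  55  46  38  37  47  65  73  75  75]
top0 0.007 [ 93  89  80  93 153 202 215 210 197 194 190 166 144 126 105  93  90  90
  94  93  84  79  79  69  58  44  37  36  37  38  42  59  81  93]
top0 0.011 [146 142 118 117 176 205 206 201 196 197 199 193 188 176 156 145 145 147
 149 147 134 119 112  89  71  51  39  38  39  37  41  72 120 144]
t8 0.003 [145 153 161 159 153 146 145 141 138 146 150 127  87 114 186 216 221 219
 216 203 182 165 158 132  87  59  47  40  39  49  67  76  78  79]
t8 0.007 [217 219 221 218 211 208 208 207 206 201 173 126  92 109 170 203 205 201
 204 204 204 202 202 158  88  47  37  38  39  39  44  61  85  97]
t8 0.011 [216 218 220 219 218 219 221 220 219 215 194 155 123 129 178 210 210 210
 214 211 210 213 218 183 115  57  39  39  40  38  43  75 124 149]
tab top 64 0.21371185514925342 -0.0016953069906042004 0.0013556635285634148 0.04021738820446213
```

View pics/z8.png

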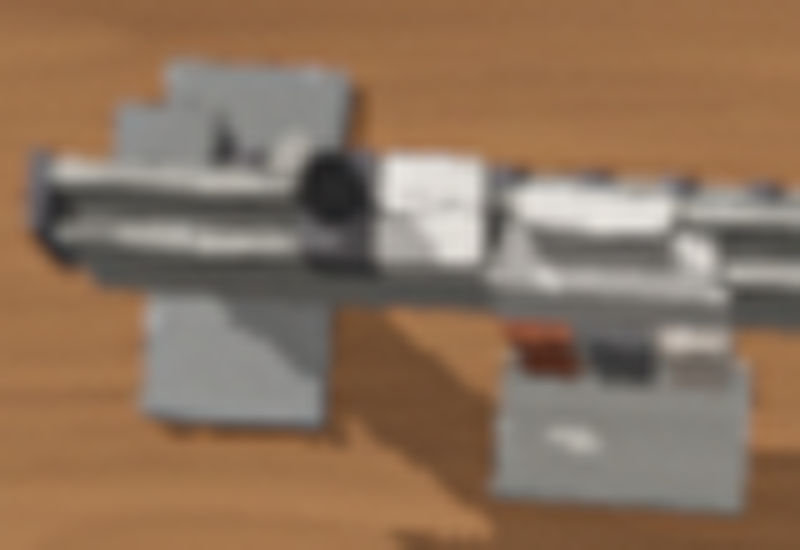

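```bash
python3 -c "
from cell import arm
print(arm.sign_off())"
```

```text
the job is handed in; nothing more can be done
None
```

I hung the 184 mm carrier behind the rail lip and slid it left until the follower met the stop. Then I let go, backed the arm away and handed the job in at about 28 s.

**How it went:**
- I gripped the carrier by its tab and felt the wall at x = 0.625 m, then backed off 2 mm.
- I lowered it slowly, and it seated at the predicted height.
- I pushed the follower left with readings of about 6 N while it slid.

**Last checks:**
- **Seating:** the tab top measures 0.2137 m; 0.214 m is expected when seated.
- **Follower:** the top view shows it flush against the stop with no visible gap, and the carrier's edge beside its near face.
- **Stop contact:** motion nearly stalled as the force rose to 8–9 N. After a release and regrip, the confirming push gave the same result. The highest reading was 8.7 N, though I only saw the force at the end of each move.

**Not fully settled:**
- **Slight tilt while pushing:** the gripper tilted by roughly 1 to 1.5° during the long push. The carrier hung seated again after release.
- **Soft stop signal:** the force levelled off instead of climbing steeply because the grip gives. "Home" therefore rests on the force and the images together, good to about 1 mm.

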